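Set the depth stop of a rivet press

TASK

The ram of this hand press is down on a sample rivet; set its depth stop. Screw the knurled stop nut on top of the press down (clockwise from above) until it bottoms out, back it off a quarter turn, and finish with the nut still firmly gripped at that setting so that I can tighten the lock nut above it. Leave the spanner, the rivet jar and the button dish where they are.

Things in the scene. Friction and masses are not known exactly. Their poses are not given: they have to be found in the camera images.
- rivet_press: Grey hand lever press, bolted down, 240 mm tall; place and yaw vary. Origin: on the bench under the upright axis of ram, stop nut and lock nut; z up, -x the press's front (open throat). The column stands 65 to 123 mm behind the axis. The base is 110 mm wide, from 50 mm in front of the axis to 150 mm behind it. The head's flat top is 175 mm (behind, 173 mm) above the bench.
- nut_mid (a point): Centre (half-way up) of the stop nut: round, knurled, steel, 49 mm diameter, 26 mm high, already started on the threaded stem on top of the press; 203 mm above the bench when bottomed. Grip its rim from above. It turns with the nut, z up; a short black line on the nut's top points to its -x and, bottomed, stands over a black line on the head's top, at the press's front.
- stop_nut (a joint): Turn of the stop nut, rad: 0 = bottomed on the boss (a hard stop), growing as it is unscrewed, anticlockwise from above; 1.571 = a quarter turn off. It climbs 2.5 mm a turn. It starts 3.0 to 5.0 rad off the bottom, turns stiffly (about 0.15 N m) and stays where it is left.
- boss_top (a point): Centre of the boss's upper face, 190 mm above the bench, on which the stop nut bottoms. The boss is round, 38 mm in diameter, narrower than the nut, and stands 15 mm proud of the head's flat top, so fingertips can reach past the nut's lower edge, to less than 28 mm below its bottomed centre.
- stem_top (a point): Upper end of the fixed threaded stem, 20 mm in diameter, 240 mm above the bench, 37 mm above the bottomed nut's centre. The fixed hexagonal lock nut, 30 mm across flats, sits on it from 7 to 16 mm below this point, above the stop nut. Both must pass between the fingers. z up.
- lever_ball (a point): Centre of the black ball (32 mm diameter) at the end of the press's lever: 132 mm in front of the axis, 59 mm to the press's -y side, 58 mm above the bench. The steel lever slopes from it up to the head's side. It does not move.
- spanner_mid (a point): Bystander: double-ended steel spanner lying on the bench, 214 mm long, 38 mm wide at the ends, 7 mm high; point at its middle, 3 mm above the bench.
- jar_mid (a point): Bystander: small closed jar of rivets, 56 mm in diameter, 75 mm high; point at its centre, half-way up.
- dish_mid (a point): Bystander: small round wooden dish of jeans buttons, 90 mm across the rim, 22 mm high; point at its centre, half-way up.

How it is judged:
On the way, in this order (a step that is already met when the one before it is completed fails the run):
1. the stop nut is screwed down until it bottoms out (value of joint stop_nut below 0.1 rad), for 0.2 s.
2. the nut is backed off a quarter turn and held there in the fingers (value of joint stop_nut between 1.27 and 1.87 rad and velocity of joint stop_nut between -0.15 and 0.15 rad/s and contact force between the fingers and stop_nut above 5 N), for 0.3 s.
At the end, for the whole second after the job is handed in: The stop nut, after having been bottomed out (within 0.1 rad), stands backed off a quarter turn (1.27 to 1.87 rad from the bottom), is still, and is gripped by the fingers with more than 5 N; spanner, jar and dish are within 30 mm of where they were (all of step 2 and distance of each of spanner_mid, jar_mid, dish_mid from where it was at the start of the episode below 0.03 m); the arm keeps its last pose, push and grip.
It fails at once if the spanner is pushed away (distance of spanner_mid from where it was at the start of the episode above 0.03 m).
It fails at once if the rivet jar is pushed away (distance of jar_mid from where it was at the start of the episode above 0.03 m).
It fails at once if the button dish is pushed away (distance of dish_mid from where it was at the start of the episode above 0.03 m).
It also fails if it takes over 54 s, if anything falls off the work surface, if the arm or the gripper's body presses on something with over 40 N, if the wrist force passes 120 N, or if a joint passes its speed limit or range.

ROBOT

A 6-joint arm with a two-finger parallel gripper is mounted at the origin on the work surface. World frame = base frame: x ahead of the robot, y to its left, z up, the work surface at z = 0. Lengths are in m, angles in rad, forces in N, time in s.
With the tool pointing down it reaches from about 0.35 to 0.775 m from the base axis. Payload 5.5 kg.
Tool frame: the origin (TCP) lies between the finger pads; the fingertips stand 19 mm ahead of it and the grasp point (between the pads) is the TCP (env.tcp_to_tips is the distance from the TCP to the fingertips, in m); z points along the fingers, y is the direction in which the jaws open and shut (so a half turn about z gives the same grasp; the last joint's range is limited). The gripper opens to 85 mm and grips with 20 to 120 N. Pads are 22 mm wide; open, the fingers measure 114 mm over their backs; the gripper's body (76 mm by 85 mm) begins 54 mm behind the grasp point. The pads swing forward as they close: fully open they stand 13 mm farther back than shut.
Start: joints at [-0.14, 0.313, 0.046, 1.304, 0, 1.431], TCP at [0.575, -0, 0.25] pointing down, gripper open.
Joint ranges: [-2.76, 2.76], [-0.86, 1.69], [-1.03, 1.26], [-2.2, 2.34], [-1.47, 1.5], [-3.14, 3.14]. Speed limits (rad/s): [2.57, 2.57, 3.14, 3.14, 3.14, 3.14].

INTERFACE

Orientations are given as a unit quaternion [w, x, y, z].
In Python, from workcell import env, eyes, job gives the robot as it stands. The module is installed in compiled form; this text tells all that it offers.
- The arm moves only by the tool move_arm, never from a script. Its argument "commands" is a list of rows, each a list of 3 entries, a list of its own where there are three numbers: the shift along the world's x, y, z as a fraction of full scale, then the turn, a rotation vector about the world's x, y, z as a fraction of full scale, then the gripper command: -1 is shut, 1 is fully open, values between are in proportion. In form: [[[x, y, z], [wx, wy, wz], gripper], ...]. A call has 1 to 5 rows; each row shifts and turns the commanded pose from where the row before left it; what a row does not reach is not made up. Full scale, the value 1, is 0.04 m for a shift and 8 degrees for a turn. A row lasts 1/10 s, in which the tool goes at most 50 mm and 8.59 degrees, less where a joint would pass 70% of its speed; a pose out of reach is approached as far as the arm can. A call with a number of a shift or a turn outside -1 to 1 is refused whole. A call with a gripper value outside its range is refused whole. The fingers move at their own pace and stop on an object; "newtons" is the grip in N (left out, the last holds). Time passes only in rows, so rows that do not move let the fingers close. It gives the time, the measured TCP pose, the force and the opening at its end, in the units of the state.
- env.get_state(): the state, without advancing time (a new reading comes with each control period).
- eyes.read_camera(name): name is "scene" or "side" or "wrist"; returns a dict with "frame" (480x640x3 uint8, red, green, blue), "mtx" (3x3 intrinsics, pixels), "k1" (the pictures are not rectified: a ray, as slopes to the right and down, at radius r is drawn at 1 + k1 r^2 times it, then the intrinsics apply), "camera_from_world" (4x4, takes a point from world to camera coordinates); the wrist camera has in their place "mount" (4x4, takes a point from camera to tool coordinates, whose origin is the TCP and whose axes are the flange's). Camera axes: x right, y down, z forward; pixel columns grow to the right and rows downward; lengths in m; the calibration is good to about 2 mm. A picture is of the moment at which its call begins: read the wrist's pose just before it. There is no depth.
- job.hand_in(): hands the job in, once; it reports no verdict.
The state is a dict: "clock": time; "joint_pos": joint angles; "qvel": joint speeds; "tau": joint torques, N m; "tcp_pos": TCP position; "orientation": TCP orientation; "wrist_force": force on the tool from outside, world axes, zero at the start; "ft_torque": the same for the moment, N m; "finger_gap": finger opening in m.
Only numpy, scipy, OpenCV 4.12 (cv2) and the standard library are available. Lean on these libraries where they do the work, as an engineer would, in place of code of your own. Each camera call takes 0.05 s, during which the arm holds its last target.

## Working session

There is one attempt and no reset: what is moved stays moved. The work goes in short steps, Python scripts to look and compute and a tool call to move; the robot and the scene stay as the last step left them, time stands still between calls to the robot, and variables do not carry over. Pictures are saved under pics/ and viewed, and the job is handed in when it is done.

Besides the shell and the picture viewer there is one more tool, called after "Call:" as a command line: name --argument value ..., lists and objects as JSON in quotes. move_arm: Moves the arm, as the interface text tells. Its arguments: {"type":"object","properties":{"commands":{"type":"array","items":{"type":"array"}},"newtons":{"type":"number"}},"required":["commands"]}

```bash
mkdir -p pics; cat > h.py <<'E'
import numpy as np, cv2
from workcell import env, eyes, job
from scipy.spatial.transform import Rotation as R
def st():
    s=env.get_state(); return s
def wristT(s,mount):
    q=s['orientation']; T=np.eye(4); T[:3,:3]=R.from_quat([q[1],q[2],q[3],q[0]]).as_matrix(); T[:3,3]=s['tcp_pos']
    return T@mount
def ray(c,W,u,v):
    # W world_from_camera
    K=c['mtx']; x=(u-K[0,2])/K[0,0]; y=(v-K[1,2])/K[1,1]; rd=np.hypot(x,y); r=rd
    for _ in range(30): r=rd/(1+c['k1']*r*r)
    f=r/rd if rd>0 else 1
    d=W[:3,:3]@np.array([x*f,y*f,1]); return W[:3,3],d/np.linalg.norm(d)
def onz(o,d,z): return o+d*(z-o[2])/d[2]
def proj(c,CW,p):
    q=CW[:3,:3]@np.array(p)+CW[:3,3]; x,y=q[0]/q[2],q[1]/q[2]; f=1+c['k1']*(x*x+y*y); K=c['mtx']
    return K[0,0]*x*f+K[0,2],K[1,1]*y*f+K[1,2]
E
python3 - <<'E'
from h import *
import pickle
s=st(); print(s)
D={'s':s}
for n in ['scene','side','wrist']:
    c=eyes.read_camera(n); D[n]=c; cv2.imwrite(f'pics/{n}0.png',c['frame'][:,:,::-1]); print(n,[ (k,np.round(v,4)) for k,v in c.items() if k!='frame'])
pickle.dump(D,open('d0.pkl','wb'))
E
```

```text
{'clock': 0.0, 'joint_pos': array([-1.39615737e-01,  3.13979164e-01,  4.49819992e-02,  1.30358832e+00,
        2.32027335e-05,  1.43122395e+00]), 'qvel': array([-0.00245543, -0.00046482,  0.00103657,  0.00043166,  0.00096345,
       -0.00017031]), 'tau': array([-2.90074182e-03, -4.80629075e+01,  2.98531097e+01,  1.95313990e-02,
       -3.83516899e-04, -4.27451073e-05]), 'tcp_pos': array([5.74530177e-01, 5.39354653e-05, 2.49422149e-01]), 'orientation': array([-7.21407753e-04,  7.07121835e-01,  7.07091161e-01, -5.29129415e-04]), 'wrist_force': array([-0.38754309, -0.43664098,  0.40825641]), 'ft_torque': array([-0.0318831 ,  0.00432212,  0.00167208]), 'finger_gap': 0.08527163754928149}
scene [('mtx', array([[464.6101,   0.    , 318.1936],
       [  0.    , 464.6101, 235.5754],
       [  0.    ,   0.    ,   1.    ]])), ('k1', np.float64(0.0361)), ('camera_from_world', array([[-0.0341,  0.9993, -0.0168, -0.037 ],
       [ 0.6232,  0.0081, -0.782 , -0.2272],
       [-0.7813, -0.0371, -0.6231,  1.2595],
       [ 0.    ,  0.    ,  0.    ,  1.    ]]))]
side [('mtx', array([[443.2965,   0.    , 316.2539],
       [  0.    , 443.2965, 236.9898],
       [  0.    ,   0.    ,   1.    ]])), ('k1', np.float64(-0.0077)), ('camera_from_world', array([[-0.9438, -0.3301,  0.0154,  0.5438],
       [-0.1722,  0.4517, -0.8754,  0.2326],
       [ 0.282 , -0.8289, -0.4832,  0.7775],
       [ 0.    ,  0.    ,  0.    ,  1.    ]]))]
wrist [('mtx', array([[408.5162,   0.    , 321.6066],
       [  0.    , 408.5162, 238.8729],
       [  0.    ,   0.    ,   1.    ]])), ('k1', np.float64(-0.046)), ('mount', array([[-5.000e-04, -9.649e-01, -2.628e-01,  6.620e-02],
       [ 1.000e+00, -6.000e-04,  2.000e-04, -6.000e-04],
       [-4.000e-04, -2.628e-01,  9.649e-01, -1.225e-01],
       [ 0.000e+00,  0.000e+00,  0.000e+00,  1.000e+00]]))]
```

View pics/scene0.png

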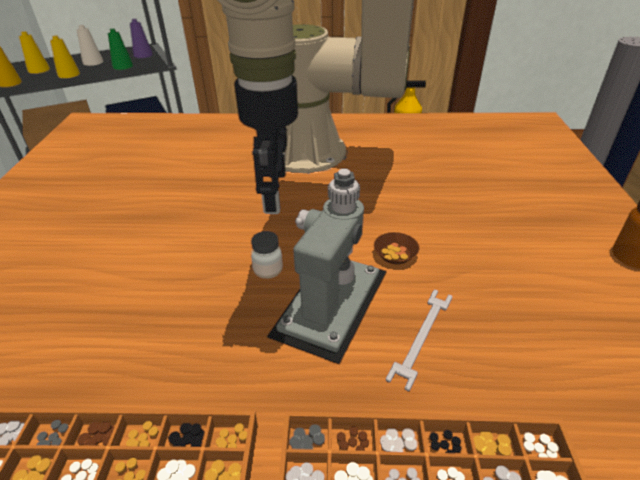

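View pics/side0.png

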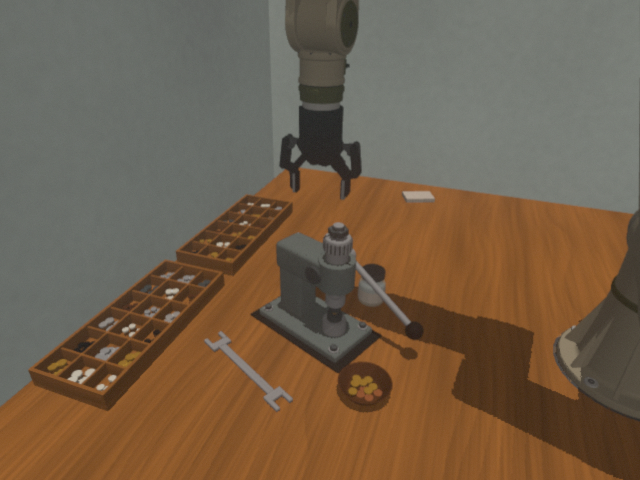

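View pics/wrist0.png

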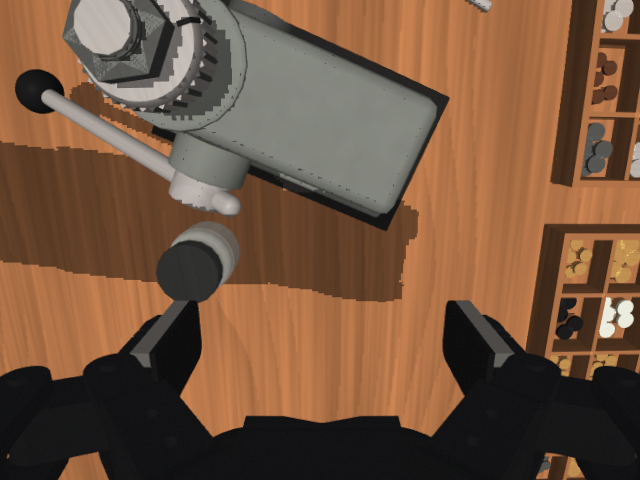

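The scene view shows the stem top near (345,174), the jar at (266,255), the dish at (396,250) and the spanner at (422,340). In the side view the stem top is near (338,227) and the ball at (414,330). In the wrist view the stem top is near (105,25), with the nut's black line near (190,20). I'll zoom in next.

```bash
python3 - <<'E'
from h import *
import pickle
D=pickle.load(open('d0.pkl','rb'))
a=D['scene']['frame'][150:250,290:390]; b=D['side']['frame'][210:310,290:390]
im=np.hstack([cv2.resize(x,(400,400),interpolation=cv2.INTER_CUBIC) for x in (a,b)])
cv2.imwrite('pics/z0.png',im[:,:,::-1])
cv2.imwrite('pics/z1.png',cv2.resize(D['wrist']['frame'][0:150,30:230],(800,600),interpolation=cv2.INTER_CUBIC)[:,:,::-1])
E
```

```text
(no output)
```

View pics/z0.png

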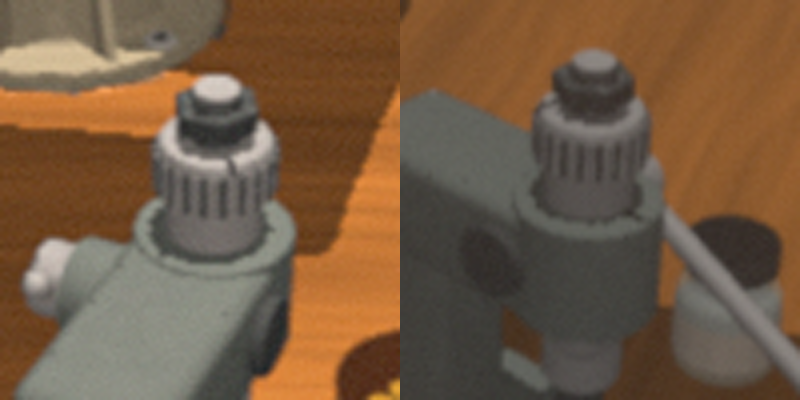

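View pics/z1.png

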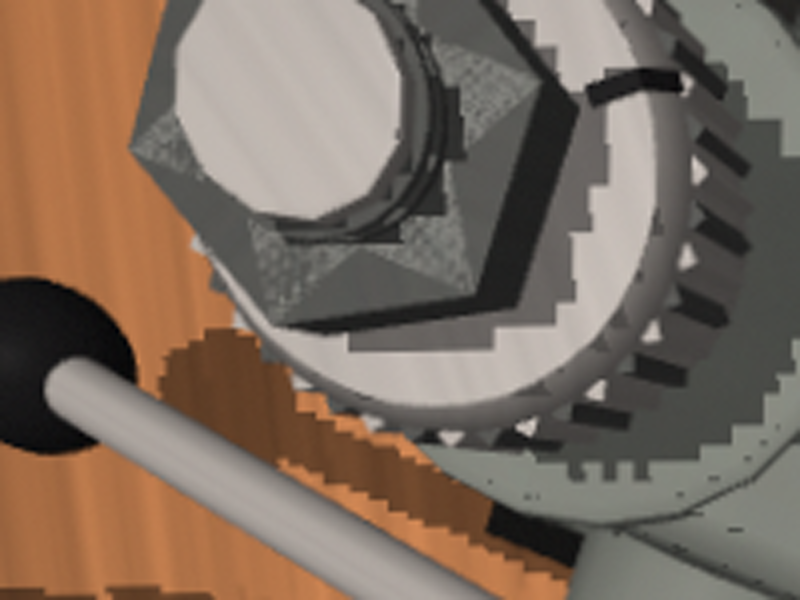

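```bash
cat >> h.py <<'E'
def tri(rays):
    A=np.zeros((3,3));b=np.zeros(3)
    for o,d in rays:
        P=np.eye(3)-np.outer(d,d);A+=P;b+=P@o
    p=np.linalg.solve(A,b); return p,[np.linalg.norm((np.eye(3)-np.outer(d,d))@(p-o)) for o,d in rays]
E
python3 - <<'E'
from h import *
import pickle
D=pickle.load(open('d0.pkl','rb'))
W={n:np.linalg.inv(D[n]['camera_from_world']) for n in('scene','side')}
W['wrist']=wristT(D['s'],D['wrist']['mount'])
r=lambda n,u,v: ray(D[n],W[n],u,v)
rs=[r('scene',344.75,173),r('side',338.75,226),r('wrist',102.5,24.5)]
print('stem',tri(rs)); st_=[onz(*x,.24) for x in rs];print(np.round(st_,4))
bs=[r('side',414,330),r('wrist',39,91)]
print('ball',tri(bs));b=[onz(*x,.058) for x in bs];print(np.round(b,4))
for bb in b:
  for S in(st_[1],st_[2]):
    d=bb-S; print(np.hypot(*d[:2]),'yaw',np.degrees(np.arctan2(d[1],d[0])-np.arctan2(-59,-132)))
for n,u,v,z in [('side',372,283,.0375),('side',364,384,.011),('side',246,370,.003),('scene',266,255,.0375),('scene',396,250,.011),('scene',422,340,.003)]: print(n,np.round(onz(*r(n,u,v),z),3))
# mark on nut top, guess z
for z in (.2172,.2180): print('mark',onz(*r('wrist',185,21),z)-st_[2], onz(*r('scene',348,191),z)-st_[0], onz(*r('side',326,235),z)-st_[1])
E
```

```text
stem (array([0.50670809, 0.09834396, 0.23705229]), [np.float64(0.0006878583233722778), np.float64(0.00017322363955820746), np.float64(0.0006263896379555138)])
[[0.5118 0.0989 0.24  ]
 [0.5053 0.1035 0.24  ]
 [0.5081 0.097  0.24  ]]
ball (array([0.36303649, 0.09516642, 0.05802689]), [np.float64(0.00012239730953519432), np.float64(0.00012239730953517763)])
[[0.3631 0.0953 0.058 ]
 [0.3629 0.0951 0.058 ]]
0.1424076841394135 yaw -20.777134708555646
0.14503157577535275 yaw -23.38716922638463
0.14265862370799332 yaw -20.728555977383277
0.14527675598541945 yaw -23.335009564286235
side [ 0.47  -0.049  0.037]
side [0.423 0.201 0.011]
side [0.622 0.233 0.003]
scene [ 0.47  -0.044  0.037]
scene [0.421 0.205 0.011]
scene [0.636 0.226 0.003]
mark [ 0.01813648  0.00581985 -0.0228    ] [ 0.01479528  0.00523341 -0.0228    ] [ 0.02230458 -0.00359891 -0.0228    ]
mark [ 0.01838377  0.00563036 -0.022     ] [ 0.01602368  0.0051953  -0.022     ] [ 0.02186685 -0.00219878 -0.022     ]
```

The three views agree on the axis at about (0.507, 0.098), with residuals under 1 mm and z 0.237 against a true 0.240. The ball triangulates to z 0.058 and a radius of 0.145 (expected 0.1446), which puts the press yaw near -23°. The mark direction is about +18°, so the nut is about 3.9 rad off the bottom. I'll raise the arm, shift over the press and pre-turn the wrist.

Call:
move_arm --commands '[[[0, 0, 1], [0, 0, 1], 1], [[0, 0, 1], [0, 0, 1], 1], [[-0.6, 0.8, 0], [0, 0, 1], 1], [[-0.6, 0.8, 0], [0, 0, 1], 1], [[-0.5, 0.85, 0], [0, 0, 1], 1]]' --newtons 50

```text
clock: 0.65
tcp_pos: [0.5061, 0.0985, 0.3304]
orientation: [0.0, 0.421, 0.907, 0.0]
wrist_force: [-0.1, 0.7, 0.4]
finger_gap: 0.0853
```

```bash
python3 -c "
from h import *
s=st();print(s['joint_pos'],s['tcp_pos'],s['orientation'])"
```

```text
[3.64371194e-02 1.86527060e-01 7.43689443e-02 1.45853385e+00
 1.45936061e-04 9.04760829e-01] [0.50609451 0.09854299 0.33042435] [1.34220345e-05 4.20650159e-01 9.07222925e-01 8.86953113e-05]
```

Call:
move_arm --commands '[[[0, 0, 0], [0, 0, 1], 1], [[0, 0, 0], [0, 0, 1], 1], [[0, 0, 0], [0, 0, 1], 1], [[0, 0, 0], [0, 0, 1], 1], [[0, 0, 0], [0, 0, 1], 1]]'

```text
clock: 1.15
tcp_pos: [0.5068, 0.0981, 0.33]
orientation: [-0.0, 0.084, 0.996, -0.0]
wrist_force: [-0.0, -0.3, 0.2]
finger_gap: 0.0853
```

Call:
move_arm --commands '[[[0, 0, 0], [0, 0, 1], 1], [[0, 0, 0], [0, 0, 1], 1], [[0, 0, 0], [0, 0, 1], 1], [[0, 0, 0], [0, 0, 1], 1], [[0, 0, 0], [0, 0, 1], 1]]'

```text
clock: 1.65
tcp_pos: [0.5069, 0.098, 0.33]
orientation: [-0.0, -0.262, 0.965, 0.0]
wrist_force: [-0.3, 0.4, -0.5]
finger_gap: 0.0855
```

Call:
move_arm --commands '[[[0, 0, 0], [0, 0, 1], 1], [[0, 0, 0], [0, 0, 1], 1], [[0, 0, 0], [0, 0, 1], 1], [[0, 0, 0], [0, 0, 1], 1], [[0, 0, 0], [0, 0, 1], 1]]'

```text
clock: 2.15
tcp_pos: [0.5068, 0.098, 0.33]
orientation: [-0.0, -0.576, 0.817, 0.0]
wrist_force: [0.3, -1.1, -0.2]
finger_gap: 0.0853
```

Call:
move_arm --commands '[[[0, 0, 0], [0, 0, 1], 1], [[0, 0, 0], [0, 0, 1], 1], [[0, 0, 0], [0, 0, 1], 1], [[0, 0, 0], [0, 0, 1], 1], [[0, 0, 0], [0, 0, 1], 1]]'

```text
clock: 2.65
tcp_pos: [0.5069, 0.098, 0.33]
orientation: [0.0, 0.821, -0.571, -0.0]
wrist_force: [-0.5, -0.4, -0.4]
finger_gap: 0.0852
```

Call:
move_arm --commands '[[[0, 0, 0], [0, 0, 1], 1], [[0, 0, 0], [0, 0, 1], 1], [[0, 0, 0], [0, 0, 0], 1]]'

```text
clock: 2.95
tcp_pos: [0.5069, 0.098, 0.33]
orientation: [0.0, 0.891, -0.454, -0.0]
wrist_force: [0.5, 0.2, -0.3]
finger_gap: 0.0856
```

```bash
python3 - <<'E'
from h import *
import pickle
s=st(); print(s['clock'],s['joint_pos'],s['tcp_pos'],s['orientation'])
c=eyes.read_camera('wrist'); pickle.dump((s,c),open('d1.pkl','wb')); cv2.imwrite('pics/w1.png',c['frame'][:,:,::-1])
E
```

```text
2.95 [ 3.53922886e-02  1.88528185e-01  7.58794638e-02  1.45890026e+00
 -3.41629653e-05 -2.16410335e+00] [0.50686122 0.09798699 0.33002834] [ 1.97482098e-04  8.91092883e-01 -4.53820814e-01 -3.20804524e-04]
```

View pics/w1.png

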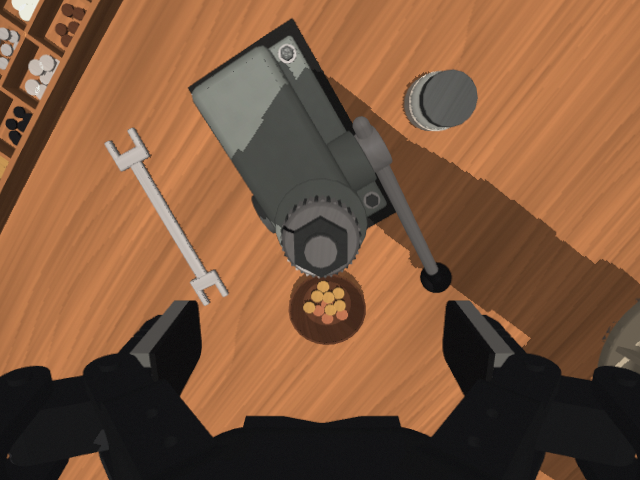

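The stem top is at (321,252), centred between the jaws, with the ball at (435,278), the dish at (327,308) and the jar at (449,98).

```bash
python3 - <<'E'
from h import *
import pickle
s,c=pickle.load(open('d1.pkl','rb')); W=wristT(s,c['mount'])
cv2.imwrite('pics/z2.png',cv2.resize(c['frame'][180:300,240:400],(800,600),interpolation=cv2.INTER_CUBIC)[:,:,::-1])
S=onz(*ray(c,W,321,252),.24);B=onz(*ray(c,W,435,278),.058);print(S,B)
d=B-S;print(np.hypot(*d[:2]),np.degrees(np.arctan2(d[1],d[0])-np.arctan2(-59,-132)))
E
```

```text
[0.50720796 0.0970705  0.24      ] [0.36296292 0.09575912 0.058     ]
0.14425099907407138 -23.56231597888428
```

View pics/z2.png

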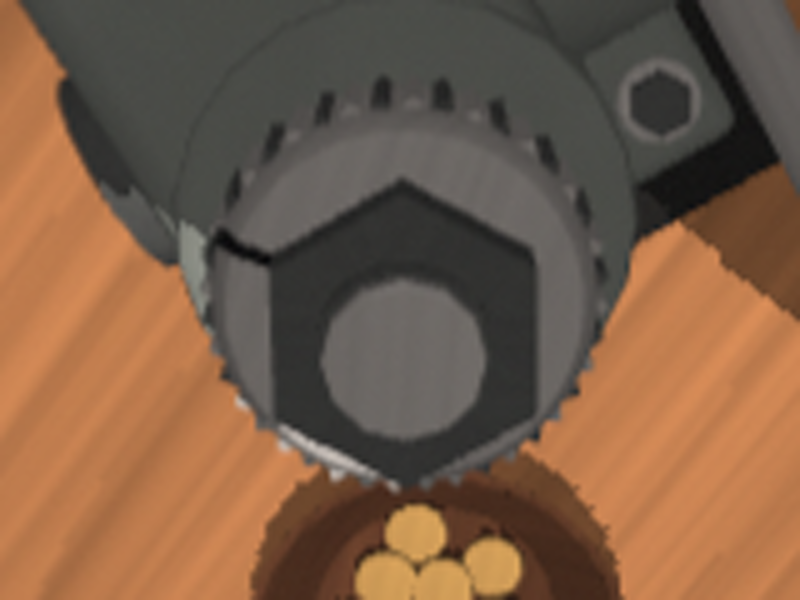

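```bash
python3 - <<'E'
from h import *
import pickle
s,c=pickle.load(open('d1.pkl','rb')); W=wristT(s,c['mount'])
S=onz(*ray(c,W,320.6,252),.24);M=onz(*ray(c,W,288.6,229.6),.2175);d=M-S
a=np.degrees(np.arctan2(d[1],d[0]));print(d,a,'q',np.radians((a-(180-23.5))%360))
E
```

```text
[ 0.01948023  0.00549566 -0.0225    ] 15.754547473012801 q 3.8267137533742863
```

Call:
move_arm --commands '[[[0, 0, -0.8], [0, 0, 0], 1], [[0, 0, -0.8], [0, 0, 0], 1], [[0, 0, -0.8], [0, 0, 0], 1], [[0, -0.01, -0.5], [0, 0, 0], 1], [[0, 0, -0.25], [0, 0, 0], 1]]'

```text
clock: 3.5
tcp_pos: [0.5057, 0.0975, 0.2021]
orientation: [0.001, 0.89, -0.455, -0.002]
wrist_force: [-0.6, -0.8, 0.5]
finger_gap: 0.0852
```

Call:
move_arm --commands '[[[0.02, 0, 0], [0, 0, 0], -1], [[0, 0, 0], [0, 0, 0], -1], [[0, 0, 0], [0, 0, 0], -1], [[0, 0, 0], [0, 0, 0], -1], [[0, 0, 0], [0, 0, 0], -1]]' --newtons 50

```text
clock: 4.0
tcp_pos: [0.5082, 0.0972, 0.2061]
orientation: [0.0, 0.891, -0.454, 0.001]
wrist_force: [-2.2, -1.8, 5.8]
finger_gap: 0.0477
```

Call:
move_arm --commands '[[[0, 0, 0], [0, 0, 0], -1], [[0, 0, 0], [0, 0, 0], -1], [[0, 0, 0], [0, 0, 0], -1]]'

```text
clock: 4.3
tcp_pos: [0.5082, 0.0972, 0.2061]
orientation: [-0.0, 0.891, -0.454, 0.001]
wrist_force: [-2.9, -1.9, 5.0]
finger_gap: 0.0476
```

```bash
python3 - <<'E'
from h import *
import pickle
s=st(); print(s)
c=eyes.read_camera('wrist'); cv2.imwrite('pics/w2.png',c['frame'][:,:,::-1])
E
```

```text
{'clock': 4.3, 'joint_pos': array([ 3.43371330e-02,  2.18755927e-01, -1.89464886e-01,  1.16064055e+00,
       -1.06773284e-03, -2.16409759e+00]), 'qvel': array([-0.00220386,  0.00052464, -0.00188427,  0.00052357, -0.00030752,
        0.00071726]), 'tau': array([  0.72034484, -39.1442728 ,  28.41689408,  -1.4032067 ,
         0.61979262,  -0.04674905]), 'tcp_pos': array([0.50822347, 0.09720456, 0.20611335]), 'orientation': array([-1.86058241e-06,  8.90851307e-01, -4.54293659e-01,  1.10500150e-03]), 'wrist_force': array([-2.9019241 , -1.93068698,  5.03841633]), 'ft_torque': array([-0.46935818,  0.75384166, -0.0684526 ]), 'finger_gap': 0.0476097879101708}
```

View pics/w2.png

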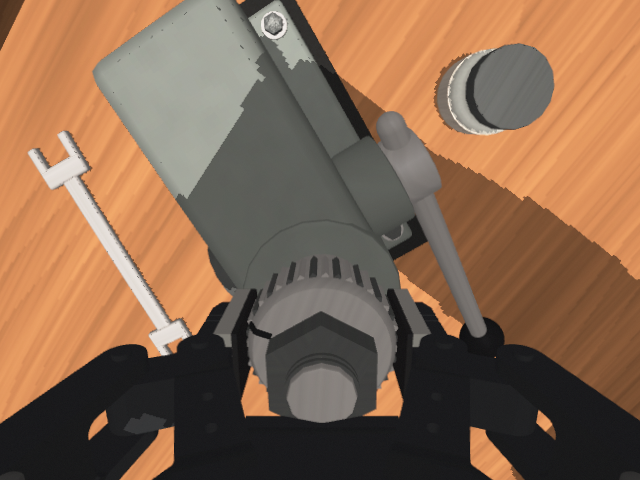

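The nut is gripped with a gap of 47.6 mm. The mark shows at (258,328), just beside the left pad. I'll turn clockwise.

Call:
move_arm --commands '[[[0, 0, 0], [0, 0, -0.4], -1], [[0, 0, -0.001], [0, 0, -0.8], -1], [[0, 0, -0.001], [0, 0, -0.8], -1], [[0, 0, -0.001], [0, 0, -0.8], -1], [[0, 0, -0.001], [0, 0, -0.8], -1]]'

```text
clock: 4.85
tcp_pos: [0.5079, 0.0971, 0.2059]
orientation: [0.0, 0.749, -0.663, 0.001]
wrist_force: [-3.8, -4.0, 6.9]
finger_gap: 0.0481
```

```bash
python3 - <<'E'
from h import *
s=st(); print(s['wrist_force'],s['ft_torque'],s['joint_pos'])
c=eyes.read_camera('wrist'); cv2.imwrite('pics/w3.png',c['frame'][:,:,::-1])
E
```

```text
[-3.8391526  -3.95757588  6.90821228] [-0.56414162  0.99502206  0.09939979] [ 3.42601155e-02  2.18793256e-01 -1.89951770e-01  1.16082161e+00
 -1.30801263e-03 -1.65733677e+00]
```

View pics/w3.png

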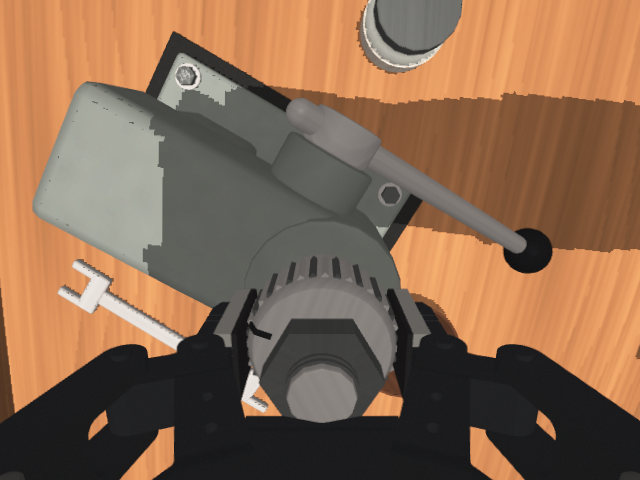

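The mark stays at (258,330) relative to the jaws, so the nut turns with no slip. About 0.50 rad is done.

Call:
move_arm --commands '[[[0, 0, -0.001], [0, 0, -0.8], -1], [[0, 0, -0.001], [0, 0, -0.8], -1], [[0, 0, -0.001], [0, 0, -0.8], -1], [[0, 0, -0.001], [0, 0, -0.8], -1], [[0, 0, -0.001], [0, 0, -0.8], -1]]'

```text
clock: 5.4
tcp_pos: [0.5075, 0.0972, 0.2057]
orientation: [-0.0, -0.537, 0.844, -0.001]
wrist_force: [-5.0, -2.5, 7.9]
finger_gap: 0.0474
```

Call:
move_arm --commands '[[[0, 0, -0.001], [0, 0, -0.8], -1], [[0, 0, -0.001], [0, 0, -0.8], -1], [[0, 0, -0.001], [0, 0, -0.8], -1], [[0, 0, -0.001], [0, 0, -0.8], -1], [[0, 0, -0.001], [0, 0, -0.8], -1]]'

```text
clock: 5.9
tcp_pos: [0.5072, 0.0975, 0.2055]
orientation: [0.0, -0.283, 0.959, -0.0]
wrist_force: [-5.7, -1.7, 7.4]
finger_gap: 0.0477
```

Call:
move_arm --commands '[[[0, 0, -0.001], [0, 0, -0.8], -1], [[0, 0, -0.001], [0, 0, -0.8], -1], [[0, 0, -0.001], [0, 0, -0.8], -1], [[0, 0, -0.001], [0, 0, -0.8], -1], [[0, 0, -0.001], [0, 0, -0.8], -1]]'

```text
clock: 6.4
tcp_pos: [0.507, 0.0978, 0.2052]
orientation: [-0.0, -0.008, 1.0, 0.0]
wrist_force: [-6.2, 0.3, 8.1]
finger_gap: 0.0477
```

Call:
move_arm --commands '[[[0, 0, -0.001], [0, 0, -0.8], -1], [[0, 0, -0.001], [0, 0, -0.8], -1], [[0, 0, -0.001], [0, 0, -0.8], -1], [[0, 0, -0.001], [0, 0, -0.8], -1], [[0, 0, -0.001], [0, 0, -0.8], -1]]'

```text
clock: 6.9
tcp_pos: [0.5072, 0.0982, 0.205]
orientation: [-0.0, 0.268, 0.964, 0.001]
wrist_force: [-6.8, 1.8, 7.5]
finger_gap: 0.0476
```

Call:
move_arm --commands '[[[0, 0, -0.001], [0, 0, -0.8], -1], [[0, 0, -0.001], [0, 0, -0.8], -1], [[0, 0, -0.001], [0, 0, -0.8], -1], [[0, 0, -0.001], [0, 0, -0.8], -1], [[0, 0, -0.001], [0, 0, -0.4], -1]]'

```text
clock: 7.4
tcp_pos: [0.5074, 0.0984, 0.2048]
orientation: [-0.0, 0.498, 0.867, 0.001]
wrist_force: [-5.3, 2.2, 6.5]
finger_gap: 0.0475
```

```bash
python3 - <<'E'
from h import *
s=st(); print(s['wrist_force'],s['ft_torque'],s['joint_pos'])
c=eyes.read_camera('wrist'); cv2.imwrite('pics/w4.png',c['frame'][:,:,::-1])
E
```

```text
[-5.25968717  2.22667037  6.45231461] [0.43580851 0.95778066 0.17539627] [ 0.03525971  0.21905738 -0.19237614  1.15856352  0.00174136  1.07823697]
```

View pics/w4.png

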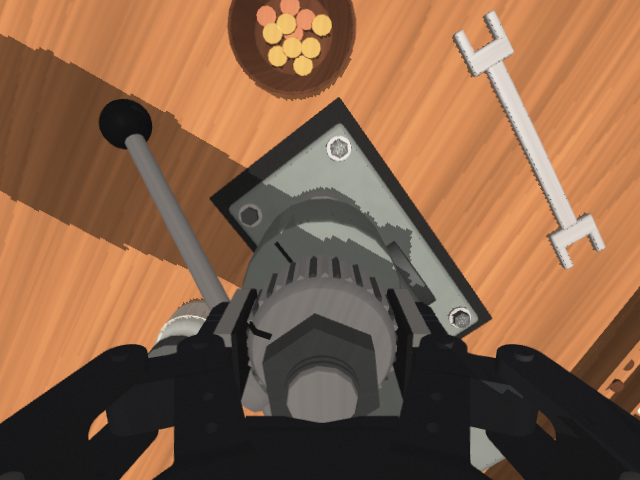

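The nut mark still sits at (260,330), and the head's front line is now visible at (284,252), about half a radian ahead. Torque is 0.18 N m, so the nut is still turning freely. I'll carry on slowly.

Call:
move_arm --commands '[[[0, 0, -0.001], [0, 0, -0.6], -1], [[0, 0, -0.001], [0, 0, -0.6], -1], [[0, 0, -0.001], [0, 0, -0.6], -1], [[0, 0, -0.001], [0, 0, -0.6], -1], [[0, 0, -0.001], [0, 0, -0.6], -1]]'

```text
clock: 7.95
tcp_pos: [0.5077, 0.0986, 0.2046]
orientation: [-0.0, 0.668, 0.745, 0.001]
wrist_force: [-3.0, 3.4, 5.8]
finger_gap: 0.0474
```

```bash
python3 - <<'E'
from h import *
s=st(); print(s['wrist_force'],s['ft_torque'],s['joint_pos'])
E
```

```text
[-3.04231992  3.44969781  5.82165988] [0.46742722 0.7456924  0.14943971] [ 0.03535892  0.21926804 -0.19253231  1.1575614   0.00194405  1.49710418]
```

Call:
move_arm --commands '[[[0, 0, 0], [0, 0, -0.4], -1], [[0, 0, 0], [0, 0, -0.4], -1]]'

```text
clock: 8.15
tcp_pos: [0.5078, 0.0986, 0.2046]
orientation: [-0.0, 0.708, 0.707, 0.001]
wrist_force: [-3.7, 2.4, 5.3]
finger_gap: 0.0478
```

```bash
python3 - <<'E'
from h import *
s=st(); print(s['wrist_force'],s['ft_torque'],s['joint_pos'])
E
```

```text
[-3.69444843  2.41839536  5.33433405] [0.51697843 0.68221692 0.13273943] [ 0.03537683  0.21930434 -0.19250981  1.15742537  0.00190563  1.60771738]
```

Call:
move_arm --commands '[[[0, 0, 0], [0, 0, -0.3], -1], [[0, 0, 0], [0, 0, -0.3], -1]]'

```text
clock: 8.35
tcp_pos: [0.5078, 0.0981, 0.2046]
orientation: [0.0, 0.736, 0.677, 0.001]
wrist_force: [-3.9, 1.3, 5.8]
finger_gap: 0.0477
```

```bash
python3 - <<'E'
from h import *
s=st(); print(s['wrist_force'],s['ft_torque'],s['joint_pos'])
c=eyes.read_camera('wrist'); cv2.imwrite('pics/w5.png',c['frame'][:,:,::-1])
E
```

```text
[-3.85066748  1.34401096  5.77619312] [0.34225754 0.73392872 1.58346158] [ 3.53618489e-02  2.19397453e-01 -1.92541227e-01  1.15736426e+00
  4.51573795e-04  1.68880786e+00]
```

View pics/w5.png

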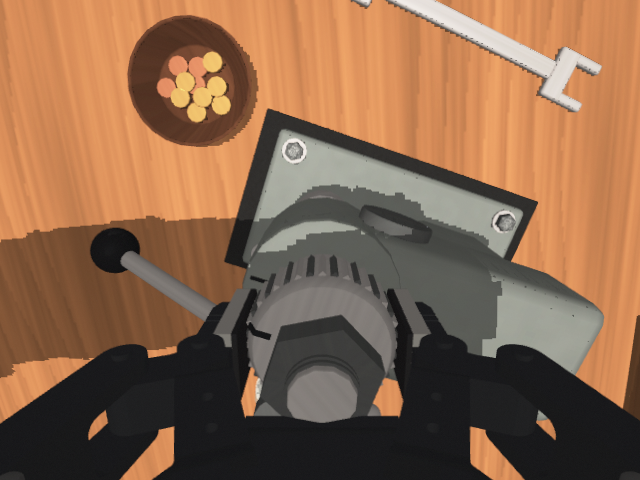

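The torque jumped from 0.13 to 1.58 N m at a total turn of 3.85 rad (3.83 expected). The nut mark at (260,330) is in line with the head line at (258,279), so the nut is bottomed. I'll hold there, then back off 90° (11.25 full-scale rows).

Call:
move_arm --commands '[[[0, 0, 0], [0, 0, 0], -1], [[0, 0, 0], [0, 0, 0], -1], [[0, 0, 0], [0, 0, 0], -1], [[0, 0, 0], [0, 0, 0], -1]]'

```text
clock: 8.8
tcp_pos: [0.5078, 0.0981, 0.2046]
orientation: [0.0, 0.735, 0.678, 0.001]
wrist_force: [-3.6, 1.3, 6.0]
finger_gap: 0.0476
```

```bash
python3 - <<'E'
from h import *
s=st(); print(s['wrist_force'],s['ft_torque'],s['joint_pos'])
E
```

```text
[-3.62017457  1.33903064  5.99359596] [0.02791823 0.75425006 1.28091422] [ 3.53047234e-02  2.19400472e-01 -1.92505052e-01  1.15743445e+00
  4.22161412e-04  1.68689703e+00]
```

Call:
move_arm --commands '[[[0, 0, 0.001], [0, 0, 0.7], -1], [[0, 0, 0.001], [0, 0, 0.8], -1], [[0, 0, 0.001], [0, 0, 0.8], -1], [[0, 0, 0.001], [0, 0, 0.8], -1], [[0, 0, 0.001], [0, 0, 0.8], -1]]'

```text
clock: 9.3
tcp_pos: [0.5077, 0.0981, 0.2048]
orientation: [0.0, 0.525, 0.851, 0.001]
wrist_force: [-5.3, 1.7, 6.2]
finger_gap: 0.0477
```

Call:
move_arm --commands '[[[0, 0, 0.001], [0, 0, 0.8], -1], [[0, 0, 0.001], [0, 0, 0.8], -1], [[0, 0, 0.001], [0, 0, 0.8], -1], [[0, 0, 0.001], [0, 0, 0.8], -1], [[0, 0, 0.001], [0, 0, 0.8], -1]]'

```text
clock: 9.8
tcp_pos: [0.5076, 0.098, 0.205]
orientation: [0.0, 0.27, 0.963, 0.001]
wrist_force: [-4.1, -0.8, 6.4]
finger_gap: 0.0476
```

Call:
move_arm --commands '[[[0, 0, 0.001], [0, 0, 0.8], -1], [[0, 0, 0.001], [0, 0, 0.8], -1], [[0, 0, 0.001], [0, 0, 0.8], -1], [[0, 0, 0.001], [0, 0, 0.8], -1], [[0, 0, 0.001], [0, 0, 0.5], -1]]'

```text
clock: 10.3
tcp_pos: [0.5075, 0.0979, 0.2052]
orientation: [0.0, 0.016, 1.0, 0.0]
wrist_force: [-5.0, 0.5, 6.0]
finger_gap: 0.0477
```

Call:
move_arm --commands '[[[0, 0, 0], [0, 0, 0], -1], [[0, 0, 0], [0, 0, 0], -1], [[0, 0, 0], [0, 0, 0], -1]]'

```text
clock: 10.6
tcp_pos: [0.5075, 0.0978, 0.2052]
orientation: [0.0, 0.017, 1.0, 0.0]
wrist_force: [-4.3, -0.2, 5.6]
finger_gap: 0.0476
```

```bash
python3 - <<'E'
from h import *
s=st(); print(s['wrist_force'],s['ft_torque'],s['joint_pos'],s['qvel'])
for n in('wrist','scene'):
  c=eyes.read_camera(n); cv2.imwrite(f'pics/{n}6.png',c['frame'][:,:,::-1])
E
```

```text
[-4.26775531 -0.20017907  5.629968  ] [0.0420486  0.91626587 0.1646491 ] [ 3.47549203e-02  2.18926148e-01 -1.91577499e-01  1.15958623e+00
  5.41424577e-04  6.94693158e-02] [ 6.64959435e-05 -1.74400736e-03  1.31533483e-04  1.45100823e-03
  6.39861552e-04 -4.93207171e-04]
```

View pics/wrist6.png

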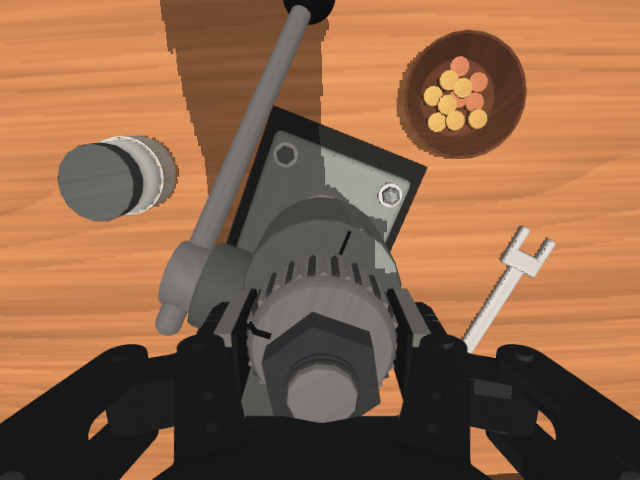

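View pics/scene6.png

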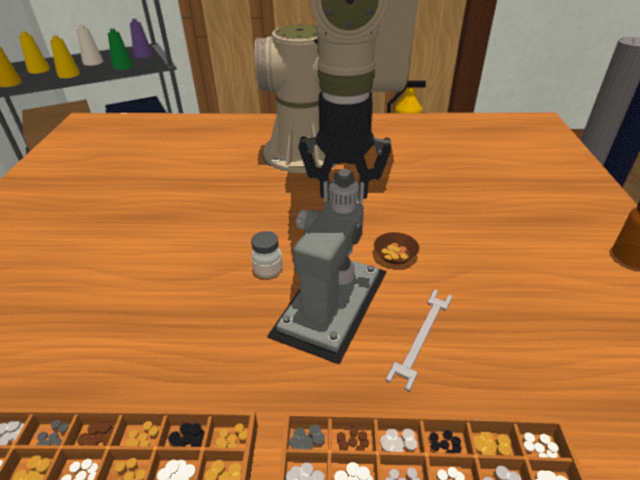

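The gripper backed off 1.62 rad, and the nut mark is still at (260,330) beside the same pad, so there was no slip. The head line is now at (346,243). The jar (266,255), dish (396,250) and spanner (422,340) are at the same scene pixels as at the start. I'm handing in.

```bash
python3 -c "
from h import *
print(job.hand_in()); s=st(); print(s['clock'],s['finger_gap'],s['joint_pos'][5])"
```

```text
the job is handed in; nothing more can be done
None
the job is handed in; nothing more can be done
```

The stop nut is screwed down to its stop, backed off about a quarter turn, and still held in the fingers at the 50 N grip setting, ready for you to tighten the lock nut. I handed the job in at about 10.7 s; no verdict is given.

- **Bottoming:** I turned the nut clockwise 3.85 rad in one grip, against 3.83 rad estimated from its mark. The turning torque then jumped from 0.13 to 1.58 N m. The nut's line stood over the line on the head, and I held it there for over 0.4 s.
- **Backing off:** The wrist turned back 1.62 rad, slightly over a quarter turn but inside the 1.27 to 1.87 rad window. The nut's line kept its place beside the same finger pad throughout, so the nut did not slip.
- **Final state:** The joint speeds were about zero, and the finger gap was steady at 47.6 mm. That is slightly under the nut's 49 mm; I took it as pad give or measuring offset. The contact force on the nut itself is not measured.
- **Bystanders:** The spanner, jar and dish look unmoved in the last scene picture, judged by eye against the first one.

The three starting views disagreed by up to about 6 mm on where the press axis stands. A closer wrist picture settled it before I gripped.

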